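Seat the grinding cup on the sample mill

TASK

The sample mill on the lab bench was left with two bits of wood on it: put both into the metal waste tub. Then set the steel grinding cup into the mill's bayonet socket, push it down against the spring until its black flange is flush on the collar, twist it clockwise (seen from above) a full quarter turn, and finish like that: the program ends with the gripper still holding the cup pressed down and twisted, because it springs back when let go. Leave the bottles and the beaker where they stand.

Things in the scene. Friction and masses are not known exactly. Their poses are not given: they have to be found in the camera images.
- mill: Fixed sample mill: white deck, top 55 mm above the bench, with an upright steel collar (socket), outer diameter 76 mm, rim 100 mm above the bench. Origin on the bench under the collar's axis, z up; the deck reaches 145 mm to +y, 80 mm to -y and 80 mm to either side in x. Mouth: 47 mm hole between two inward ledges 6 mm thick, with two gaps, at the mill's +x and -x, for the cup's lugs.
- socket (a point): Collar axis at rim height; axes as the mill's. The cup goes in with its x along this x (either way round) within 8 degrees, meets the sprung disc 7 mm below the rim and is pushed 10 mm more (17 mm in all) until its flange lies on the rim. Spring: about 4 N at first, 8 N home. Only when pushed more than 6 mm down on the spring can the lugs turn clockwise under the ledges; anticlockwise is blocked.
- seat (a joint): Travel of the spring disc in the socket, m: 0 at rest (up), 0.010 with the cup fully home.
- drive (a joint): Turn of the sprung disc in the socket, rad, clockwise from above, 0 at rest. The cup's lugs meet two dogs on it after about 20 degrees of cup turn, so a cup turned 90 degrees gives about 1.2 (end stop 1.25). A return spring, 0.04 N m rising to 0.21 N m, turns it back.
- cup: Loose grinding cup, about 0.3 kg, upright on the bench, 97 mm tall. Origin at the centre of its underside. From below: steel plug, diameter 41 mm, tapered foot, two lugs 10 mm wide, 7 mm thick at its +x and -x, 57 mm over both; black flange, diameter 72, from 17 to 23 mm; steel body, diameter 60, up to 60 mm; black grip bar 50 mm along x, 18 mm thick in y, from 60 to 97 mm.
- stick: Loose bit of split wood, 84 (x) x 24 (y) x 20 mm tall, lying across the collar's mouth. Origin at the centre of its underside.
- chunk: Loose chunk of wood, 42 (x) x 30 (y) x 26 mm tall, lying on the deck beside the collar. Origin at the centre of its underside.
- tub: Fixed square open metal waste tub, 150 x 150 mm outside, 70 mm tall, walls and floor 4 mm. Origin at the centre of its underside.
- reagent: Bystander: brown glass bottle, 52 mm diameter, 100 mm tall, origin at the centre of its underside.
- beaker: Bystander: glass beaker, 66 mm diameter, 85 mm tall, origin at the centre of its underside.
- dropper: Bystander: small white bottle, 32 mm diameter, 65 mm tall, origin at the centre of its underside.
There are look-alikes about, which are no part of the job. Leave any orange look-alike of the stick alone. Leave any orange look-alike of the chunk alone.

How it is judged:
By the outcome, as a careful person would: the job done as asked, in the order asked, and still so for the second after the job is handed in, while the arm keeps its last pose, push and grip.
It also fails if it takes over 72 s, if anything falls off the work surface, if the arm or the gripper's body presses on something with over 40 N, if the wrist force passes 120 N, or if a joint passes its speed limit or range.

ROBOT

A 6-joint arm with a two-finger parallel gripper is mounted at the origin on the work surface. World frame = base frame: x ahead of the robot, y to its left, z up, the work surface at z = 0. Lengths are in m, angles in degrees, forces in N, time in s.
With the tool pointing down it reaches from about 0.3 to 0.75 m from the base axis. Payload 8.5 kg.
Tool frame: the origin (TCP) lies on the centre line of the jaws, within the pads' length; the fingertips stand 22 mm ahead of it and the grasp point (between the pads) lies 3 mm ahead of it; z points along the fingers, y is the line along which they close (so a half turn about z gives the same grasp; the last joint's range is limited). The gripper opens to 85 mm and grips with 20 to 120 N. Pads are 22 mm wide; open, the fingers measure 114 mm over their backs; the gripper's body (76 mm by 85 mm) begins 54 mm behind the grasp point. The pads swing forward as they close: fully open they stand 13 mm farther back than shut.
Start: joints at [54.471, 21.807, 74.336, -0, 83.858, -12.336], TCP at [0.217, 0.506, 0.253] pointing down, gripper open.
Joint ranges: [-178.18, 178.18], [-50.72, 133.34], [12.68, 142.11], [-81.47, 261.47], [9.98, 163.14], [-165.26, 165.26]. Speed limits (degrees/s): [136.94, 136.94, 180, 180, 180, 180].

INTERFACE

Orientations are given as a 3x3 rotation matrix whose columns are the frame's x, y, z axes.
In Python, from plant import read_state, get_image, get_calibration, sign_off, recognise, regions_of gives the robot as it stands.
- The arm moves only by the tool apply_moves, never from a script. Its argument "targets" is a list that holds one entry, the list of rows, each a list of 7 numbers: the turn, a rotation vector about the world's x, y, z as a fraction of full scale, then the shift along the world's x, y, z as a fraction of full scale, then the opening, from -1 (shut) to 1 (fully open). In form: [[[rx, ry, rz, dx, dy, dz, claw], ...]]. A call has 1 to 8 rows; each row shifts and turns the commanded pose from where the row before left it; what a row does not reach is not made up. Full scale, the value 1, is 0.15 m for a shift and 6 degrees for a turn. A row lasts 1/8 s, in which the tool goes at most 62.5 mm and 10.7 degrees, less where a joint would pass 70% of its speed; a pose out of reach is approached as far as the arm can. A call with a number of a shift or a turn outside -1 to 1 is refused whole. A call with a gripper value outside its range is refused whole. The fingers move at their own pace and stop on an object; "grip_force" is the grip in N (left out, the last holds). Time passes only in rows, so rows that do not move let the fingers close. It gives the time, the measured TCP pose, the force, the opening and the grip force at its end, in the units of the state.
- read_state(): the state, without advancing time (a new reading comes with each control period).
- get_image(name): name is "scene" or "side" or "wrist"; returns the picture (384x512x3 uint8, red, green, blue); there is no depth.
- get_calibration(name): a dict with "fx", "fy", "cx", "cy" (pixels), "D" ([k1, k2, p1, p2, k3] as OpenCV has them; the pictures are not rectified), "world_to_cam" (4x4, takes a point from world to camera coordinates); the wrist camera has in their place "hand_eye" (4x4, takes a point from camera to tool coordinates, whose origin is the TCP and whose axes are the flange's). Camera axes: x right, y down, z forward; pixel columns grow to the right and rows downward; lengths in m; the calibration is good to about 2 mm. A picture is of the moment at which its call begins: read the wrist's pose just before it. get_calibration takes no time and is no camera call.
- sign_off(): hands the job in; it is judged then, once.
Trained networks look in the newest picture that a camera, given by its name, has taken for a name from the list of things; names that differ only in an ending like _2 or _b are one class to them, and where a whole thing is asked for, a point or a joint stands for the part that bears it (a point fixed in the world has none). Each returns a list of dicts, best first, with "p" (0 to 1); they miss things now and then, are a little off and sometimes report something else, mostly with a low value. They report only what shows in the picture. A call takes as long as a camera call. They do not tell look-alikes from the thing itself.
- recognise(camera, query): "position" ([x, y, z] in m, in world coordinates, good to about 4 mm: the middle of the surface that is visible of it).
- regions_of(camera, query): "mask" (384x512 bool, what is visible of it).
The state is a dict: "t": time; "joint_positions": joint angles; "qd": joint speeds; "effort": joint torques, N m; "ee_pos": TCP position; "tcp_rot": TCP orientation; "contact_force": force on the tool from outside, world axes, zero at the start; "moment": the same for the moment, N m; "width": finger opening in m; "finger_force": force on a finger pad.
Only numpy, scipy, OpenCV 4.12 (cv2) and the standard library are available. Lean on these libraries where they do the work, as an engineer would, in place of code of your own. Each camera call takes 0.05 s, during which the arm holds its last target. There are 200 camera calls.

## Working session

There is one attempt and no reset: what is moved stays moved. The work goes in short steps, Python scripts to look and compute and a tool call to move; the robot and the scene stay as the last step left them, time stands still between calls to the robot, and variables do not carry over. Pictures are saved under pics/ and viewed, at most 10 in all, crops included, and the job is handed in when it is done.

Besides the shell and the picture viewer there is one more tool, called after "Emit:" as name(argument=value, ...) on one line, values as JSON. apply_moves: Moves the arm, as the interface text tells. Its arguments: {"type":"object","properties":{"targets":{"type":"array","items":{"type":"array","items":{"type":"array","items":{"type":"number","minimum":-1,"maximum":1}}}},"grip_force":{"type":"number"}},"required":["targets"]}

```bash
mkdir -p pics; ls; cat > h.py <<'E'
import numpy as np, cv2
from plant import *
def snap(c,f):
    im=get_image(c); cv2.imwrite('pics/'+f,im[:,:,::-1]); return im
def K(c):
    k=get_calibration(c); return np.array([[k['fx'],0,k['cx']],[0,k['fy'],k['cy']],[0,0,1]]),np.array(k['D']),k
def proj(c,P):
    k,D,c_=K(c); T=np.array(c_['world_to_cam']); P=np.atleast_2d(P).astype(float)
    return cv2.projectPoints(P,cv2.Rodrigues(T[:3,:3])[0],T[:3,3],k,D)[0][:,0]
def toplane(c,uv,z,st=None):
    k,D,c_=K(c); n=cv2.undistortPoints(np.array(uv,float).reshape(-1,1,2),k,D)[:,0]
    if 'hand_eye' in c_:
        H=np.array(c_['hand_eye']); R=np.array(st['tcp_rot'])@H[:3,:3]; o=np.array(st['tcp_rot'])@H[:3,3]+np.array(st['ee_pos'])
    else:
        T=np.array(c_['world_to_cam']); R=T[:3,:3].T; o=-R@T[:3,3]
    d=np.c_[n,np.ones(len(n))]@R.T
    return o+d*((z-o[2])/d[:,2])[:,None]
E
python3 - <<'E'
from h import *
a=snap('scene','a.png'); 
for c in ['scene','side']:
    if c=='side': b=snap('side','b.png')
    for n in ['mill','cup','stick','chunk','tub','reagent','beaker','dropper']:
        print(c,n,[(np.round(r['position'],3).tolist(),round(r['p'],2)) for r in recognise(c,n)])
print(read_state())
E
```

```text
pics
scene mill [([0.568, -0.03, 0.052], 0.74), ([0.532, 0.038, 0.08], 0.2)]
scene cup [([0.459, -0.327, 0.058], 0.88)]
scene stick [([0.547, -0.232, 0.02], 0.77), ([0.544, -0.069, 0.12], 0.69)]
scene chunk [([0.504, 0.136, 0.026], 0.67)]
scene tub [([0.459, 0.358, 0.014], 0.59), ([0.461, -0.327, 0.06], 0.38)]
scene reagent [([0.753, 0.113, 0.07], 0.96)]
scene beaker [([0.755, -0.094, 0.058], 0.97)]
scene dropper [([0.756, -0.094, 0.054], 0.69), ([0.692, 0.251, 0.038], 0.6)]
side mill [([0.518, -0.004, 0.062], 0.83)]
side cup [([0.448, -0.324, 0.058], 0.62)]
side stick [([0.534, -0.073, 0.118], 0.8), ([0.541, -0.237, 0.021], 0.44)]
side chunk [([0.492, 0.139, 0.025], 0.75)]
side tub [([0.471, 0.344, 0.003], 0.85)]
side reagent [([0.725, 0.12, 0.061], 0.84)]
side beaker [([0.752, -0.079, 0.057], 0.76), ([0.726, 0.12, 0.06], 0.53)]
side dropper [([0.681, 0.256, 0.034], 0.68)]
{'t': 0.9, 'joint_positions': array([ 5.44706650e+01,  2.18042156e+01,  7.43365603e+01, -3.07474270e-04,
        8.38576061e+01, -1.23347954e+01]), 'qd': array([-0.07249916,  0.05536249,  0.01661267, -0.02333621,  0.047021  ,
       -0.00482284]), 'effort': array([-1.77842856e-03, -4.48327947e+01, -2.31458724e+01, -2.11930460e-04,
        6.73917784e-04, -1.74868171e-05]), 'ee_pos': array([0.21659793, 0.50552418, 0.2533404 ]), 'tcp_rot': array([[-9.19173105e-01,  3.93853784e-01,  2.07521093e-05],
       [ 3.93853785e-01,  9.19173104e-01,  1.98802626e-05],
       [-1.12448641e-05,  2.64466994e-05, -1.00000000e+00]]), 'contact_force': array([ 0.17797887,  0.95500771, -0.51322792]), 'moment': array([ 0.03533492, -0.04603063, -0.04943086]), 'finger_force': 0.0, 'width': 0.08532076753078426}
```

```bash
python3 - <<'E'
import cv2,numpy as np
a=cv2.imread('pics/a.png');b=cv2.imread('pics/b.png')
cv2.imwrite('pics/a2.png',cv2.resize(a,(800,600),interpolation=cv2.INTER_CUBIC));cv2.imwrite('pics/b2.png',cv2.resize(b,(800,600),interpolation=cv2.INTER_CUBIC))
E
```

```text
(no output)
```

View pics/a2.png

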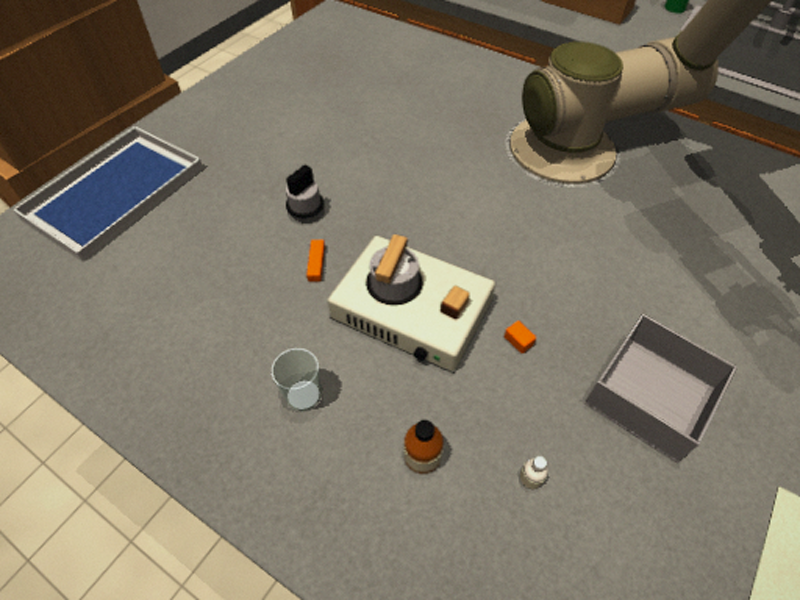

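View pics/b2.png

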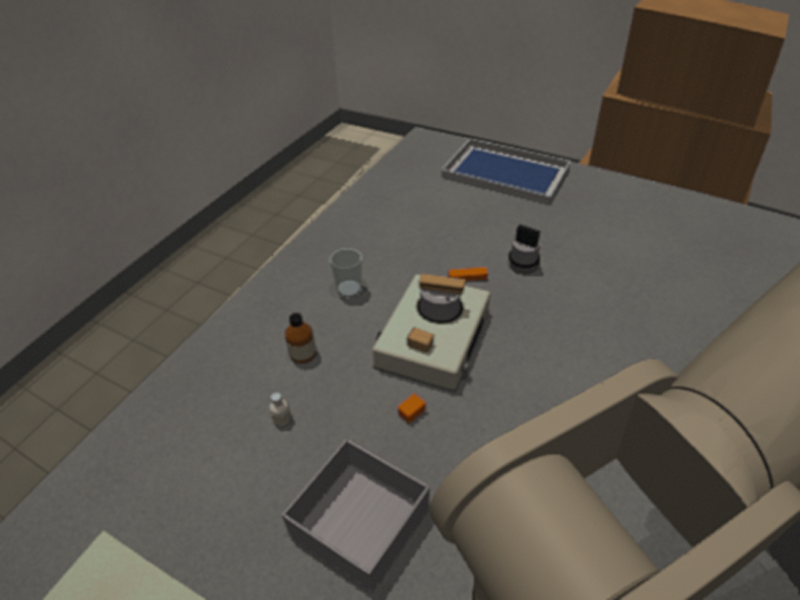

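Scene picture (800x600): the two sticks are tan at (392,258) on the collar and orange at (316,260) on the bench. The two chunks are tan at (455,301) on the deck and orange at (520,336) on the bench. The tan ones fit: they lie on the mill and are wood-coloured. The side view agrees, with tan ones at (441,284) and (420,339). The cup is at (304,195) and the tub at (662,385). Next I'll make the confirming crop and measure.

```bash
python3 - <<'E'
from h import *
a=cv2.imread('pics/a.png'); cv2.imwrite('pics/c.png',cv2.resize(a[130:240,180:360],(800,489),interpolation=cv2.INTER_CUBIC))
s=0.64
def P(pts,z,c='scene'): return np.round(toplane(c,np.array(pts)*s,z)[:,:2],3).tolist()
print('deck',P([(378,238),(494,288),(457,355),(331,300)],.055))
print('tub rim',P([(645,318),(735,370),(683,458),(588,400)],.07))
print('stick ends mid top',P([(398,240),(384,277)],.12),'side',P([(421,281),(463,285)],.12,'side'))
print('chunk top',P([(457,294)],.081),P([(420,336)],.081,'side'))
H=np.array(get_calibration('wrist')['hand_eye']);print(H.round(3))
k=get_calibration('wrist');print(k['fx'],k['cx'],k['cy'])
E
```

```text
deck [[0.472, -0.149], [0.459, 0.067], [0.599, 0.079], [0.621, -0.136]]
tub rim [[0.395, 0.29], [0.412, 0.431], [0.582, 0.405], [0.572, 0.268]]
stick ends mid top [[0.507, -0.085], [0.579, -0.062]] side [[0.568, -0.053], [0.495, -0.077]]
chunk top [[0.52, 0.031]] [[0.525, 0.039]]
[[ 0.    -0.95  -0.311  0.081]
 [ 1.    -0.     0.001  0.   ]
 [-0.001 -0.311  0.95  -0.12 ]
 [ 0.     0.     0.     1.   ]]
300.30640279681245 256.2777767912978 192.01858475433647
```

View pics/c.png

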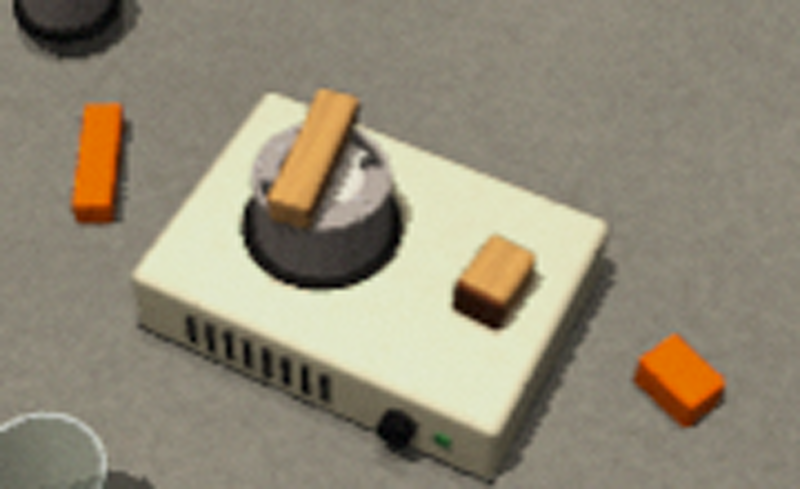

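The crop confirms the choice: the tan stick is at (312,155) on the collar and the tan chunk at (495,275) on the deck. The orange pieces at (98,160) and (680,378) lie on the bench and I'll leave them. Now I'll move over the mill.

Emit:
apply_moves(targets=[[[0, 0, 1, 0.2, -0.34, 0.04, 1], [0, 0, 1, 0.2, -0.34, 0.04, 1], [0, 0, 1, 0.2, -0.34, 0.04, 1], [0, 0, 1, 0.2, -0.34, 0.04, 1], [0, 0, 1, 0.2, -0.34, 0.04, 1], [0, 0, 1, 0.2, -0.34, 0.04, 1], [0, 0, 0.8, 0.2, -0.34, 0.04, 1], [0, 0, 0, 0.2, -0.34, 0.04, 1]]])

```text
t: 1.9
ee_pos: [0.4573, 0.0957, 0.3017]
tcp_rot: [[-0.953, -0.303, 0.001], [-0.303, 0.953, 0.0], [-0.001, -0.0, -1.0]]
contact_force: [2.0, 0.8, 1.2]
width: 0.0851
finger_force: 0.0
```

Emit:
apply_moves(targets=[[[0, 0, 0, 0.16, -0.28, 0, 1], [0, 0, 0, 0.16, -0.28, 0, 1], [0, 0, 0, 0.16, -0.28, 0, 1], [0, 0, 0, 0, 0, 0, 1], [0, 0, 0, 0, 0, 0, 1]]])

```text
t: 2.52
ee_pos: [0.5283, -0.0281, 0.3012]
tcp_rot: [[-0.953, -0.302, -0.0], [-0.302, 0.953, 0.0], [0.0, 0.0, -1.0]]
contact_force: [1.3, 0.4, 1.1]
width: 0.0855
finger_force: 0.0
```

```bash
cat > look.py <<'E'
from h import *
import sys
st=read_state(); f=sys.argv[1]
im=snap('wrist',f); print('t',st['t'],'tcp',np.round(st['ee_pos'],4),'yaw y',np.degrees(np.arctan2(st['tcp_rot'][1,1],st['tcp_rot'][0,1])).round(2))
for n,z in [a.split(':') for a in sys.argv[2:]]:
    for r in regions_of('wrist',n):
        m=r['mask']; c=cv2.findContours(m.astype(np.uint8),0,1)[0]; c=max(c,key=cv2.contourArea)[:,0]
        w=toplane('wrist',c,float(z),st)[:,:2].astype(np.float32)
        (cx,cy),(a,b),ang=cv2.minAreaRect(w*1000)
        print(n,round(r['p'],2),'px',c.mean(0).round(),'ctr',round(cx/1e3,4),round(cy/1e3,4),'size',round(a,1),round(b,1),'ang',round(ang,1),'rgb',im[m].mean(0).round())
cv2.imwrite('pics/'+f,cv2.resize(im[:,:,::-1],(800,600),interpolation=cv2.INTER_CUBIC))
E
python3 look.py d.png stick:.12 chunk:.081
```

```text
t 2.525 tcp [ 0.5283 -0.0281  0.3012] yaw y 107.6
stick 0.95 px [208. 166.] ctr 0.5352 -0.0766 size 85.6 26.7 ang 15.5 rgb [171. 142. 103.]
stick 0.75 px [104. 118.] ctr 0.5185 -0.1869 size 62.7 23.6 ang 34.2 rgb [179. 115.  49.]
chunk 0.68 px [303. 178.] ctr 0.5243 0.0308 size 46.6 35.0 ang 0.2 rgb [174. 147. 107.]
chunk 0.58 px [375. 166.] ctr 0.4859 0.1057 size 43.7 26.1 ang 69.0 rgb [185. 118.  51.]
```

View pics/d.png

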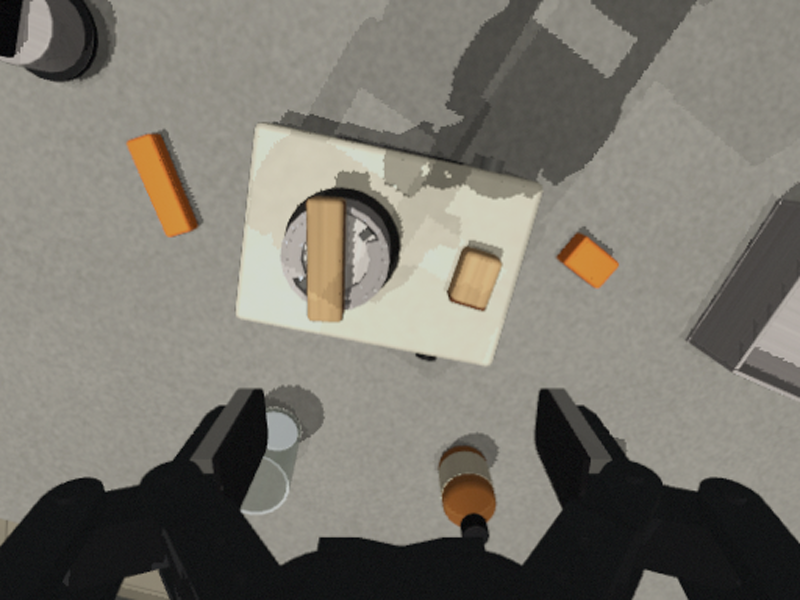

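Wrist view: the stick is at (325,260), centred near (0.535,-0.077) with yaw about 16°. The chunk is at (475,278). Their sizes match what's given. I'll grasp the stick.

Emit:
apply_moves(targets=[[[0, 0, -0.2, 0.046, -0.32, -0.05, 1], [0, 0, 0, 0, 0, -0.38, 0.3], [0, 0, 0, 0, 0, -0.38, 0.0], [0, 0, 0, 0, 0, -0.36, 0.0], [0, 0, 0, 0, 0, 0, -0.2], [0, 0, 0, 0, 0, 0, -1], [0, 0, 0, 0, 0, 0, -1], [0, 0, 0, 0, 0, 0, -1]]], grip_force=40)

```text
t: 3.68
ee_pos: [0.5355, -0.0763, 0.1262]
tcp_rot: [[-0.959, -0.283, 0.001], [-0.283, 0.959, -0.0], [-0.001, -0.0, -1.0]]
contact_force: [0.1, 0.5, -1.0]
width: 0.0231
finger_force: 41.8
```

Emit:
apply_moves(targets=[[[0, 0, 0, 0, 0, 0.3, -1], [0, 0, 0, 0, 0.2, 0.3, -1], [0, 0, 0, -0.05, 0.4, 0, -1], [0, 0, 0, -0.05, 0.4, 0, -1], [0, 0, 0, -0.05, 0.4, 0, -1], [0, 0, 0, -0.05, 0.4, 0, -1], [0, 0, 0, -0.05, 0.4, 0, -1], [0, 0, 0, -0.05, 0.4, 0, -1]]])

```text
t: 4.68
ee_pos: [0.4899, 0.3155, 0.2161]
tcp_rot: [[-0.959, -0.282, 0.0], [-0.282, 0.959, 0.0], [-0.0, -0.0, -1.0]]
contact_force: [1.6, 0.2, -0.1]
width: 0.0228
finger_force: 41.9
```

Emit:
apply_moves(targets=[[[0, 0, 0, -0.05, 0.24, 0, -1], [0, 0, 0, 0, 0, -0.3, -1], [0, 0, 0, 0, 0, -0.35, -1], [0, 0, 0, 0, 0, -0.3, -1], [0, 0, 0, 0, 0, 0, -1], [0, 0, 0, 0, 0, 0, 0.1], [0, 0, 0, 0, 0, 0, 0.1], [0, 0, 0, 0, 0, 0, 0.1]]])

```text
t: 5.68
ee_pos: [0.4834, 0.3498, 0.0747]
tcp_rot: [[-0.959, -0.282, 0.002], [-0.282, 0.959, 0.001], [-0.002, 0.0, -1.0]]
contact_force: [-0.3, -0.3, 0.4]
width: 0.0466
finger_force: 0.0
```

Emit:
apply_moves(targets=[[[0, 0, 0, 0, 0, 0.35, 0.1], [0, 0, 0, 0, 0, 0.35, 0.2], [0, 0, 0, 0, -0.1, 0.3, 0.3], [0, 0, -0.5, 0.03, -0.39, 0, 0.3], [0, 0, -0.5, 0.03, -0.39, 0, 0.3], [0, 0, -0.5, 0.03, -0.39, 0, 0.3], [0, 0, -0.5, 0.03, -0.39, 0, 0.3], [0, 0, -0.5, 0.03, -0.39, 0, 0.3]]])

```text
t: 6.68
ee_pos: [0.5054, 0.0402, 0.2242]
tcp_rot: [[-1.0, -0.023, 0.002], [-0.023, 1.0, -0.0], [-0.002, -0.0, -1.0]]
contact_force: [0.5, 0.8, 0.1]
width: 0.0551
finger_force: 0.0
```

Emit:
apply_moves(targets=[[[0, 0, 0, 0, 0, 0, 0.3], [0, 0, 0, 0, 0, 0, 0.3]]])

```text
t: 6.92
ee_pos: [0.5054, 0.0423, 0.2238]
tcp_rot: [[-1.0, -0.024, 0.001], [-0.024, 1.0, 0.0], [-0.001, 0.0, -1.0]]
contact_force: [0.1, 0.7, -0.2]
width: 0.0549
finger_force: 0.0
```

```bash
python3 look.py e.png chunk:.081 stick:.03 tub:.07
```

```text
t 6.925 tcp [0.5054 0.0423 0.2238] yaw y 91.4
chunk 0.82 px [340. 160.] ctr 0.4795 0.1178 size 38.3 25.3 ang 71.6 rgb [196. 124.  54.]
chunk 0.72 px [245. 204.] ctr 0.5232 0.0325 size 46.8 29.7 ang 1.4 rgb [161. 133.  95.]
stick 0.81 px [ 22. 193.] ctr 0.5363 -0.2192 size 79.7 38.8 ang 36.6 rgb [165. 101.  43.]
stick 0.74 px [508. 168.] ctr 0.4942 0.3155 size 37.0 11.0 ang 16.3 rgb [86. 67. 46.]
tub 0.61 px [487. 146.] ctr 0.4745 0.2469 size 156.9 68.9 ang 16.2 rgb [86. 83. 80.]
tub 0.57 px [178. 191.] ctr 0.5219 -0.0354 size 160.8 210.8 ang 5.4 rgb [181. 180. 166.]
```

View pics/e.png

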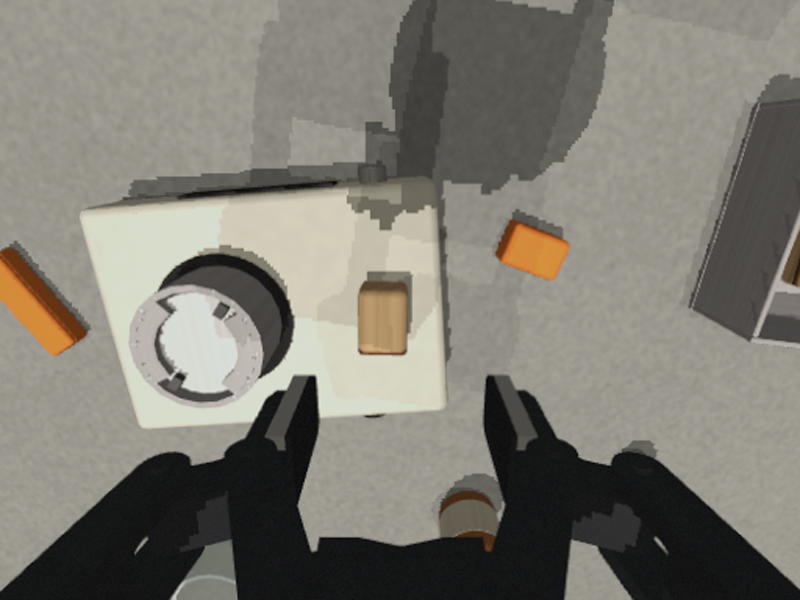

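Wrist view: the stick has gone from the collar, and a bit of it shows in the tub at (795,265). The chunk is at (383,318), measuring 47x30 mm with yaw about 1.4°. The orange chunk at (535,250) is untouched. I'll grasp the wooden chunk.

Emit:
apply_moves(targets=[[[0, 0, 0, 0.13, -0.065, -0.1, 0.3], [0, 0, 0, 0, 0, -0.35, 0.3], [0, 0, 0, 0, 0, -0.35, 0.2], [0, 0, 0, 0, 0, -0.14, 0.1], [0, 0, 0, 0, 0, 0, -1], [0, 0, 0, 0, 0, 0, -1], [0, 0, 0, 0, 0, 0, -1]]])

```text
t: 8.0
ee_pos: [0.5255, 0.0324, 0.0835]
tcp_rot: [[-1.0, -0.025, 0.002], [-0.025, 1.0, -0.0], [-0.002, -0.0, -1.0]]
contact_force: [0.2, 0.3, 0.3]
width: 0.029
finger_force: 43.8
```

Emit:
apply_moves(targets=[[[0, 0, 0, 0, 0, 0.35, -1], [0, 0, 0, 0, 0.1, 0.35, -1], [0, 0, 0, -0.05, 0.38, 0.06, -1], [0, 0, 0, -0.05, 0.38, 0, -1], [0, 0, 0, -0.05, 0.38, 0, -1], [0, 0, 0, -0.05, 0.38, 0, -1], [0, 0, 0, -0.05, 0.38, 0, -1], [0, 0, 0, -0.03, 0.28, 0, -1]]])

```text
t: 9.0
ee_pos: [0.4822, 0.3766, 0.1973]
tcp_rot: [[-1.0, -0.026, 0.001], [-0.026, 1.0, 0.001], [-0.001, 0.001, -1.0]]
contact_force: [1.0, -0.3, 0.1]
width: 0.0293
finger_force: 43.9
```

Emit:
apply_moves(targets=[[[0, 0, 0, 0, 0, -0.35, -1], [0, 0, 0, 0, 0, -0.35, -1], [0, 0, 0, 0, 0, 0, -1], [0, 0, 0, 0, 0, 0, -0.1], [0, 0, 0, 0, 0, 0, -0.1], [0, 0, 0, 0, 0, 0.35, -0.1], [0, 0, 0, 0, 0, 0.35, 0], [0, 0, 0, 0, 0, 0.35, 0.2]]])

```text
t: 10.0
ee_pos: [0.4829, 0.3741, 0.2526]
tcp_rot: [[-1.0, -0.024, 0.003], [-0.024, 1.0, 0.001], [-0.003, 0.001, -1.0]]
contact_force: [-0.3, 0.3, -0.9]
width: 0.0513
finger_force: 0.0
```

```bash
python3 - <<'E'
from h import *
print(read_state()['width'],read_state()['ee_pos'])
a=snap('scene','x.png')
for n in ['stick','chunk','cup']:
    print(n,[(np.round(r['position'],3).tolist(),round(r['p'],2)) for r in recognise('scene',n)])
b=cv2.imread('pics/x.png'); cv2.imwrite('pics/f.png',cv2.resize(b[100:320,170:490],(800,550),interpolation=cv2.INTER_CUBIC))
E
```

```text
0.05128696492757252 [0.48290589 0.37414699 0.2526026 ]
stick [([0.476, 0.347, 0.027], 0.82), ([0.548, -0.231, 0.022], 0.48)]
chunk [([0.491, 0.37, 0.028], 0.7), ([0.501, 0.14, 0.025], 0.62)]
cup [([0.46, -0.327, 0.06], 0.72), ([0.689, 0.248, 0.042], 0.57)]
```

View pics/f.png

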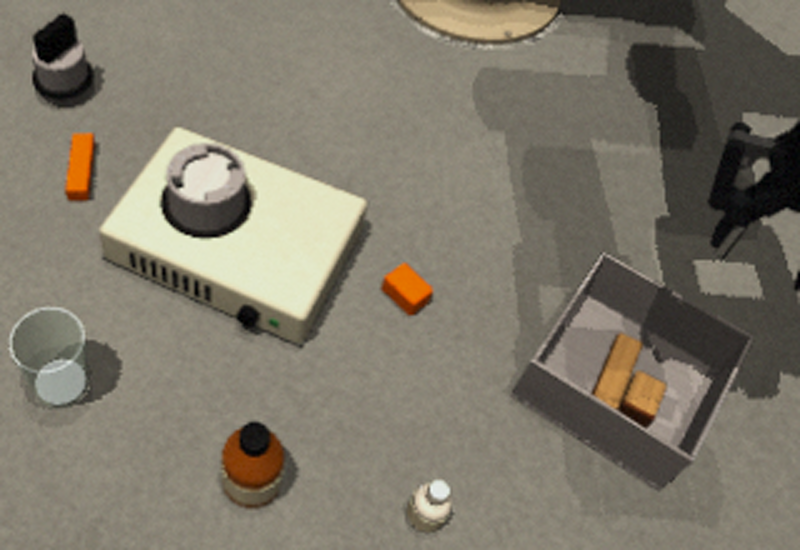

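Picture: both bits lie in the tub, the stick at (618,370) and the chunk at (643,397). The bottles, the beaker and the orange pieces are where they were. Next I'll look straight down at the socket.

Emit:
apply_moves(targets=[[[0, 0, 0.4, 0.0475, -0.37, 0, 0.2], [0, 0, 0, 0.0475, -0.37, 0, 0.2], [0, 0, 0, 0.0475, -0.37, 0, 0.2], [0, 0, 0, 0.0475, -0.37, 0, 0.2], [0, 0, 0, 0.0475, -0.37, 0, 0.2], [0, 0, 0, 0.0475, -0.37, 0, 0.2], [0, 0, 0, 0.0475, -0.37, 0, 0.2], [0, 0, 0, 0.0475, -0.37, 0, 0.2]]])

```text
t: 11.2
ee_pos: [0.5395, -0.0715, 0.2481]
tcp_rot: [[-0.998, -0.066, -0.002], [-0.066, 0.998, 0.001], [0.002, 0.001, -1.0]]
contact_force: [1.4, 0.7, -0.4]
width: 0.0515
finger_force: 0.0
```

Emit:
apply_moves(targets=[[[0, 0, 0, 0, 0, 0, 0.2], [0, 0, 0, 0, 0, 0, 0.2]]])

```text
t: 11.45
ee_pos: [0.5396, -0.0693, 0.2482]
tcp_rot: [[-0.998, -0.066, -0.001], [-0.066, 0.998, 0.001], [0.001, 0.001, -1.0]]
contact_force: [-0.3, 0.4, 0.1]
width: 0.0511
finger_force: 0.0
```

```bash
python3 - <<'E'
from h import *
import json
st=read_state(); im=snap('wrist','y.png')
json.dump({'ee_pos':st['ee_pos'].tolist(),'tcp_rot':st['tcp_rot'].tolist()},open('sock.json','w'))
print(st['t'],st['ee_pos'],st['joint_positions'].round(1))
# rectified top view at rim plane, 0.25 mm/px... 120mm square round (0.54,-0.07); right=+y, down=+x
k,D,c=K('wrist');H=np.array(c['hand_eye']);R=st['tcp_rot']@H[:3,:3];o=st['tcp_rot']@H[:3,3]+st['ee_pos']
n=600;g=(np.arange(n)-n/2)*.0002
Y,X=np.meshgrid(g-.07,g+.54);P=np.c_[X.ravel(),Y.ravel(),np.full(n*n,.1)]
q=cv2.projectPoints((P-o)@R,np.zeros(3),np.zeros(3),k,D)[0].reshape(n,n,2).astype(np.float32)
t=cv2.remap(im,q[...,0],q[...,1],cv2.INTER_CUBIC)[:,:,::-1]
cv2.imwrite('pics/g.png',t)
m=regions_of('wrist','mill')
print([(r['p'],cv2.minAreaRect((toplane('wrist',np.argwhere(r['mask'])[:,::-1],.055,st)[:,:2]*1000).astype(np.float32))) for r in m])
E
```

```text
11.45 [ 0.5395828  -0.06933756  0.2482255 ] [ -19.8   21.5   75.8    0.    82.9 -113.6]
[(0.67, ((529.8826904296875, -41.30815887451172), (170.22103881835938, 220.68304443359375), 5.814294338226318))]
```

View pics/g.png

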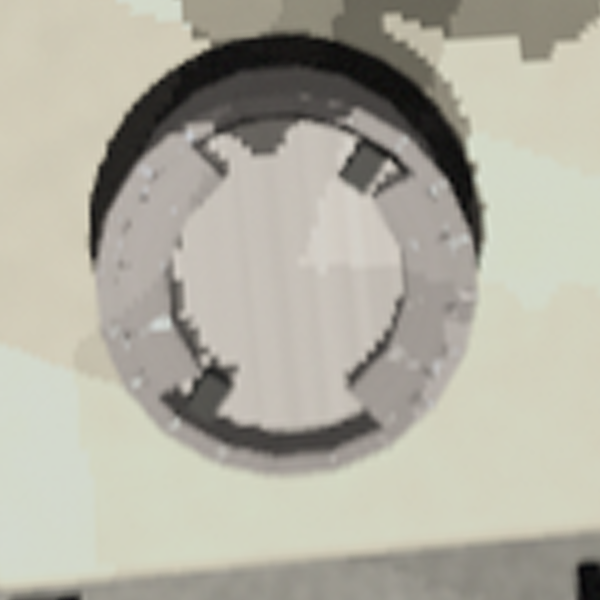

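Rectified socket view (0.2 mm/px): the rim's outer circle runs from column 96 to 478, which is 76.4 mm and correct. The hole is 47 mm across and centred at (287.5,282), giving a socket position of about (0.5364,-0.0725). The lower deck edge gives the mill a yaw of about 5.3°. The gaps open up and down in this view, and the dogs at (210,395) and (365,165) sit clockwise of them. Next I'll estimate the cup's bar yaw.

```bash
python3 - <<'E'
from h import *
P=lambda L,z:toplane('scene',np.array(L)*.4+[170,100],z)[:,:2].round(4)
p=P([(37,42),(70,17)],.097); d=p[1]-p[0]; print(p,np.hypot(*d),np.degrees(np.arctan2(d[1],d[0])))
E
```

```text
[[ 0.4805 -0.3327]
 [ 0.4282 -0.3286]] 0.0524604613018223 175.51752894516292
```

Emit:
apply_moves(targets=[[[0, 0, -1, 0, 0, 0, 0.2], [0, 0, -1, 0, 0, 0, 0.2], [0, 0, -1, 0, 0, 0, 0.2], [0, 0, -1, 0, 0, 0, 0.2], [0, 0, -1, 0, 0, 0, 0.2], [0, 0, -1, 0, 0, 0, 0.2], [0, 0, -1, 0, 0, 0, 0.2], [0, 0, -1, 0, 0, 0, 0.2]]])

```text
t: 12.55
ee_pos: [0.5399, -0.0683, 0.2489]
tcp_rot: [[-0.716, 0.698, -0.0], [0.698, 0.716, 0.0], [0.0, -0.0, -1.0]]
contact_force: [-0.5, -0.3, 0.4]
width: 0.0512
finger_force: 0.0
```

Emit:
apply_moves(targets=[[[0, 0, -1, 0, 0, 0, 0.2], [0, 0, -1, 0, 0, 0, 0.2], [0, 0, 0, 0, 0, 0, 0.2], [0, 0, 0, 0, 0, 0, 0.2]]])

```text
t: 13.05
ee_pos: [0.5399, -0.069, 0.2489]
tcp_rot: [[-0.559, 0.829, -0.0], [0.829, 0.559, 0.0], [0.0, -0.0, -1.0]]
contact_force: [0.7, 0.5, 0.6]
width: 0.0514
finger_force: 0.0
```

```bash
cat >> h.py <<'E'
def rect(im,st,cx,cy,z,n=600,mm=.0002):
    k,D,c=K('wrist');H=np.array(c['hand_eye']);R=np.array(st['tcp_rot'])@H[:3,:3];o=np.array(st['tcp_rot'])@H[:3,3]+np.array(st['ee_pos'])
    g=(np.arange(n)-n/2)*mm;Y,X=np.meshgrid(g+cy,g+cx);P=np.c_[X.ravel(),Y.ravel(),np.full(n*n,z)]
    q=cv2.projectPoints((P-o)@R,np.zeros(3),np.zeros(3),k,D)[0].reshape(n,n,2).astype(np.float32)
    return cv2.remap(im,q[...,0],q[...,1],cv2.INTER_CUBIC)[:,:,::-1]
E
python3 - <<'E'
from h import *
st=read_state(); im=snap('wrist','y2.png'); t=rect(im,st,.54,-.07,.1); cv2.imwrite('pics/g2.png',t)
yaw=np.degrees(np.arctan2(st['tcp_rot'][1,1],st['tcp_rot'][0,1]));print(st['t'],st['ee_pos'],yaw,st['joint_positions'].round(1))
a=cv2.cvtColor(cv2.imread('pics/g.png'),6).astype(np.float32);b=cv2.cvtColor(t,6).astype(np.float32)
m=np.zeros((600,600),np.uint8);cv2.circle(m,(287,282),188,255,-1)
w=cv2.GaussianBlur(m,(21,21),0)/255.
W=np.eye(2,3,dtype=np.float32)
r=cv2.findTransformECC(a,b,W,cv2.MOTION_TRANSLATION,(3,200,1e-6),m,5); print(r[0],r[1][:,2])
print(cv2.phaseCorrelate((a-a.mean())*w,(b-b.mean())*w))
cv2.imwrite('pics/gg.png',np.hstack([cv2.imread('pics/g.png')[:,:],t])[::1,:][50:550,:][::,::][:, :] if 0 else cv2.resize(np.hstack([cv2.imread('pics/g.png'),t]),(800,400),interpolation=cv2.INTER_AREA))
E
```

```text
13.05 [ 0.53994654 -0.06904782  0.24885121] 33.979664855358926 [-19.8  21.4  75.7   0.   82.9 -53.7]
0.7863903657602016 [6.0773573 3.237142 ]
((6.766138887138993, 3.304704790884159), 0.27509921246643804)
```

View pics/gg.png

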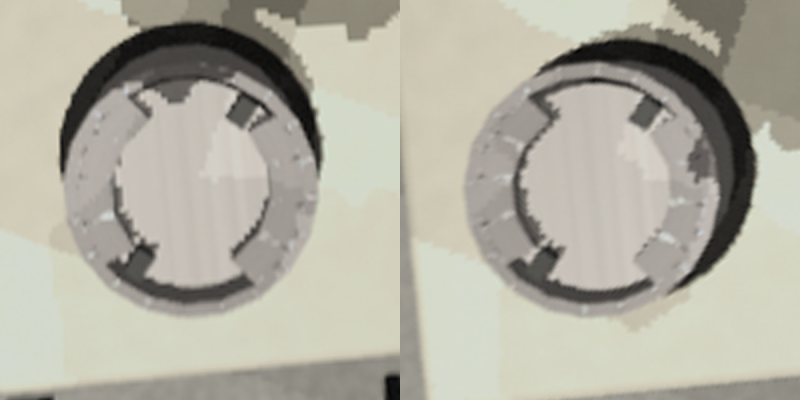

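The second view puts the rim centre at (289.5,283.5), so the hand-eye bias is only about 0.3 mm. I'll take the socket as (0.5366,-0.0723). Now to the cup.

Emit:
apply_moves(targets=[[[0, 0, 1, -0.071, -0.217, 0, 0.2], [0, 0, 1, -0.071, -0.217, 0, 0.2], [0, 0, 1, -0.071, -0.217, 0, 0.2], [0, 0, 1, -0.071, -0.217, 0, 0.2], [0, 0, 1, -0.071, -0.217, 0, 0.2], [0, 0, 1, -0.071, -0.217, 0, 0.2], [0, 0, 1, -0.071, -0.217, 0, 0.2], [0, 0, 1, -0.071, -0.217, 0, 0.2]]])

```text
t: 14.1
ee_pos: [0.4544, -0.331, 0.2488]
tcp_rot: [[-0.99, 0.138, 0.0], [0.138, 0.99, 0.0], [-0.0, 0.0, -1.0]]
contact_force: [0.7, -1.0, -1.0]
width: 0.0515
finger_force: 0.0
```

Emit:
apply_moves(targets=[[[0, 0, 0.6, 0, 0, 0, 0.2], [0, 0, 0, 0, 0, 0, 0.2], [0, 0, 0, 0, 0, 0, 0.2]]])

```text
t: 14.48
ee_pos: [0.455, -0.3297, 0.2489]
tcp_rot: [[-0.997, 0.08, 0.0], [0.08, 0.997, -0.0], [-0.0, -0.0, -1.0]]
contact_force: [0.1, 0.5, 0.9]
width: 0.0515
finger_force: 0.0
```

```bash
python3 - <<'E'
from h import *
st=read_state(); im=snap('wrist','y3.png'); print(st['t'],st['ee_pos'],st['joint_positions'].round(1))
print([(np.round(r['position'],4),r['p']) for r in recognise('wrist','cup')])
t=rect(im,st,.455,-.33,.097); u=rect(im,st,.455,-.33,.06)
g=cv2.cvtColor(im,cv2.COLOR_RGB2GRAY)
cv2.imwrite('pics/h.png',cv2.resize(np.hstack([t,u]),(800,400),interpolation=cv2.INTER_AREA))
E
```

```text
14.475 [ 0.45496155 -0.32971644  0.24889622] [ -48.    23.2   72.9    0.    83.9 -133.4]
[(array([ 0.5166, -0.1105,  0.0522]), 0.69), (array([ 0.5479, -0.0797,  0.0931]), 0.62), (array([ 0.44  , -0.3373,  0.0627]), 0.56)]
```

View pics/h.png

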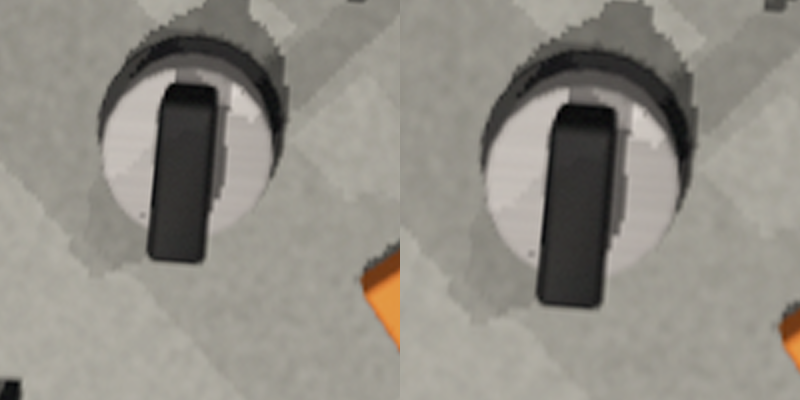

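Rectified cup view (0.3 mm/px): in the left panel the bar's top is centred at (183,181), measuring 48x18 mm with yaw -4.7°. In the right panel the body circle is centred at (182,180). The cup is therefore at about (0.4493,-0.3351), and the tool's yaw already matches. I'll grasp the bar firmly.

Emit:
apply_moves(targets=[[[0, 0, 0, -0.038, -0.036, -0.1, 0.2], [0, 0, 0, 0, 0, -0.38, 0.2], [0, 0, 0, 0, 0, -0.38, 0.2], [0, 0, 0, 0, 0, -0.226, 0.0], [0, 0, 0, 0, 0, 0, -0.2], [0, 0, 0, 0, 0, 0, -1], [0, 0, 0, 0, 0, 0, -1], [0, 0, 0, 0, 0, 0, -1]]], grip_force=100)

```text
t: 15.58
ee_pos: [0.4494, -0.3355, 0.0867]
tcp_rot: [[-0.997, 0.08, 0.001], [0.08, 0.997, -0.001], [-0.001, -0.001, -1.0]]
contact_force: [-0.1, 0.8, 2.9]
width: 0.0167
finger_force: 98.4
```

Emit:
apply_moves(targets=[[[0, 0, 0, 0, 0, 0, -1], [0, 0, 0, 0, 0, 0, -1]]])

```text
t: 15.82
ee_pos: [0.4493, -0.3355, 0.0866]
tcp_rot: [[-0.997, 0.08, 0.001], [0.08, 0.997, -0.0], [-0.001, -0.0, -1.0]]
contact_force: [-0.2, 1.7, 5.9]
width: 0.0166
finger_force: 98.8
```

Emit:
apply_moves(targets=[[[0, 0, 0, 0, 0, 0.3, -1], [0, 0, 0, 0, 0, 0.4, -1], [0, 0, 0.275, 0.097, 0.2925, 0.19, -1], [0, 0, 0.275, 0.097, 0.2925, 0, -1], [0, 0, 0.275, 0.097, 0.2925, 0, -1], [0, 0, 0.275, 0.097, 0.2925, 0, -1], [0, 0, 0.275, 0.097, 0.2925, 0, -1], [0, 0, 0.275, 0.097, 0.2925, 0, -1]]])

```text
t: 16.82
ee_pos: [0.5364, -0.0708, 0.219]
tcp_rot: [[-0.996, -0.093, -0.001], [-0.093, 0.996, 0.0], [0.001, 0.0, -1.0]]
contact_force: [0.5, 0.3, -2.7]
width: 0.0165
finger_force: 98.8
```

Emit:
apply_moves(targets=[[[0, 0, 0, 0, 0, 0, -1], [0, 0, 0, 0, 0, 0, -1], [0, 0, 0, 0, 0, 0, -1]]])

```text
t: 17.2
ee_pos: [0.5361, -0.0732, 0.2193]
tcp_rot: [[-0.996, -0.091, -0.0], [-0.091, 0.996, -0.0], [0.0, -0.0, -1.0]]
contact_force: [0.5, -0.5, -2.3]
width: 0.0168
finger_force: 98.8
```

```bash
python3 - <<'E'
from h import *
st=read_state(); print(st['t'],st['ee_pos'],st['contact_force'].round(2),st['moment'].round(2),np.degrees(np.arctan2(st['tcp_rot'][1,1],st['tcp_rot'][0,1])))
# overlay predicted cup + socket in scene/side
ths=np.linspace(0,2*np.pi,60)
c=st['ee_pos'][:2]; out=[]
for cam in ['scene','side']:
    im=get_image(cam)[:,:,::-1].copy(); im=cv2.resize(im,None,fx=4,fy=4,interpolation=cv2.INTER_CUBIC)
    def ring(x,y,z,r,col):
        q=proj(cam,np.c_[x+r*np.cos(ths),y+r*np.sin(ths),0*ths+z])*4+1.5
        cv2.polylines(im,[q.round().astype(int)],True,col,1)
        return q
    q=ring(.5366,-.0723,.1,.038,(0,0,255))
    zb=st['ee_pos'][2]-.0866
    ring(*c,zb+.023,.036,(0,255,0)); ring(*c,zb+.06,.03,(0,255,0))
    m=q.mean(0).astype(int); out.append(im[m[1]-350:m[1]+150,m[0]-200:m[0]+200])
cv2.imwrite('pics/i.png',np.hstack(out))
E
```

```text
17.2 [ 0.53613347 -0.07320426  0.2192599 ] [ 0.49 -0.51 -2.31] [-0.04  0.02 -0.05] 95.22212990801293
```

View pics/i.png

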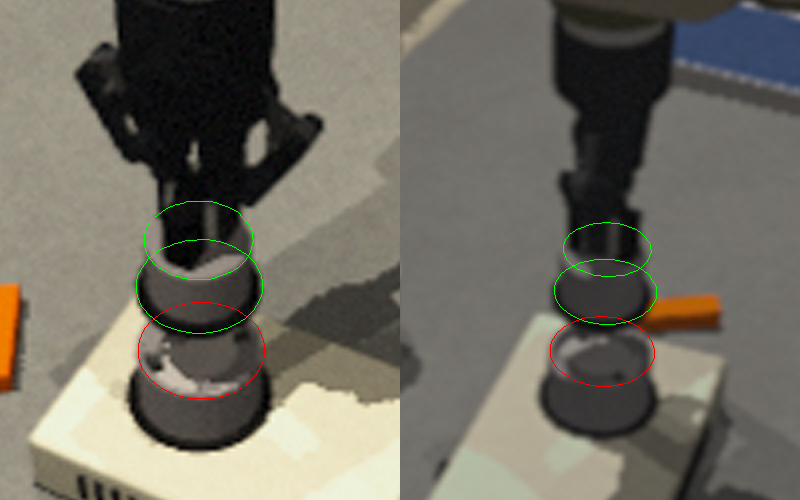

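Picture: the predicted rings lie on the held cup and the rim, with the same small offset in both, so the cup is over the socket. I'll lower it in steps, watching the force.

Emit:
apply_moves(targets=[[[0, 0, 0, 0.003, 0.006, -0.1, -1], [0, 0, 0, 0, 0, -0.095, -1], [0, 0, 0, 0, 0, 0, -1], [0, 0, 0, 0, 0, -0.02, -1], [0, 0, 0, 0, 0, -0.02, -1], [0, 0, 0, 0, 0, -0.02, -1], [0, 0, 0, 0, 0, 0, -1]]])

```text
t: 18.18
ee_pos: [0.5368, -0.0713, 0.181]
tcp_rot: [[-0.996, -0.093, -0.0], [-0.093, 0.996, 0.0], [0.0, 0.0, -1.0]]
contact_force: [0.1, 0.0, -2.0]
width: 0.0167
finger_force: 98.7
```

Emit:
apply_moves(targets=[[[0, 0, 0, 0, -0.004, -0.014, -1], [0, 0, 0, 0, 0, -0.014, -1], [0, 0, 0, 0, 0, -0.014, -1], [0, 0, 0, 0, 0, -0.014, -1], [0, 0, 0, 0, 0, 0, -1]]])

```text
t: 18.8
ee_pos: [0.537, -0.0719, 0.1729]
tcp_rot: [[-0.996, -0.093, 0.001], [-0.093, 0.996, 0.0], [-0.001, -0.0, -1.0]]
contact_force: [-0.4, 1.4, 2.9]
width: 0.0166
finger_force: 99.7
```

Emit:
apply_moves(targets=[[[0, 0, 0, 0, 0, -0.012, -1], [0, 0, 0, 0, 0, -0.01, -1], [0, 0, 0, 0, 0, 0, -1]]])

```text
t: 19.18
ee_pos: [0.537, -0.072, 0.1697]
tcp_rot: [[-0.996, -0.092, 0.001], [-0.092, 0.996, -0.0], [-0.001, -0.0, -1.0]]
contact_force: [-0.2, 2.5, 4.5]
width: 0.0167
finger_force: 100.1
```

Emit:
apply_moves(targets=[[[0, 0, 0, 0, 0, -0.005, -1], [0, 0, 0, 0, 0, 0, -1]]])

```text
t: 19.42
ee_pos: [0.5371, -0.072, 0.1697]
tcp_rot: [[-0.996, -0.093, 0.001], [-0.093, 0.996, -0.001], [-0.001, -0.001, -1.0]]
contact_force: [-2.6, 1.7, 11.5]
width: 0.0167
finger_force: 101.0
```

The cup is flush: z stopped at 0.1697, as expected, and the force jumped to 11.5 N. Now I'll twist it clockwise.

Emit:
apply_moves(targets=[[[0, 0, -0.8, 0, 0, 0, -1], [0, 0, -0.8, 0, 0, 0, -1], [0, 0, -0.8, 0, 0, 0, -1], [0, 0, -0.8, 0, 0, 0, -1], [0, 0, -0.8, 0, 0, 0, -1], [0, 0, -0.8, 0, 0, 0, -1]]])

```text
t: 20.18
ee_pos: [0.537, -0.0718, 0.1697]
tcp_rot: [[-0.916, 0.401, 0.001], [0.401, 0.916, -0.0], [-0.001, 0.0, -1.0]]
contact_force: [-2.2, 2.9, 10.7]
width: 0.0165
finger_force: 100.9
```

```bash
cat > s.py <<'E'
from h import *
s=read_state(); print(round(s['t'],2),s['ee_pos'].round(4),s['contact_force'].round(1),s['moment'].round(3),'yaw',np.degrees(np.arctan2(s['tcp_rot'][1,1],s['tcp_rot'][0,1])).round(2),s['width'],s['finger_force'],s['joint_positions'].round(1))
E
python3 s.py
```

```text
20.18 [ 0.537  -0.0718  0.1697] [-2.2  2.9 10.7] [0.76  0.291 0.184] yaw 66.37 0.016461125164032434 100.94254732131958 [-20.1  25.3  83.5   0.   71.1 -86.5]
```

Emit:
apply_moves(targets=[[[0, 0, -0.8, 0, 0, 0, -1], [0, 0, -0.8, 0, 0, 0, -1], [0, 0, -0.8, 0, 0, 0, -1], [0, 0, -0.8, 0, 0, 0, -1], [0, 0, -0.8, 0, 0, 0, -1], [0, 0, -0.8, 0, 0, 0, -1], [0, 0, -0.8, 0, 0, 0, -1], [0, 0, -0.8, 0, 0, 0, -1]]])

```text
t: 21.18
ee_pos: [0.5372, -0.0719, 0.1697]
tcp_rot: [[-0.469, 0.883, 0.002], [0.883, 0.469, -0.001], [-0.001, 0.001, -1.0]]
contact_force: [-0.3, 2.9, 10.0]
width: 0.0168
finger_force: 100.8
```

```bash
python3 s.py
```

```text
21.18 [ 0.5372 -0.0719  0.1697] [-0.3  2.9 10. ] [0.627 0.067 0.212] yaw 27.99 0.01679186239778239 100.83494782447815 [-20.1  25.3  83.5   0.   71.1 -48.1]
```

Emit:
apply_moves(targets=[[[0, 0, -0.8, 0, 0, 0, -1], [0, 0, -0.8, 0, 0, 0, -1], [0, 0, -0.8, 0, 0, 0, -1], [0, 0, -0.8, 0, 0, 0, -1], [0, 0, -0.5, 0, 0, 0, -1], [0, 0, -0.1, 0, 0, 0, -1], [0, 0, 0, 0, 0, 0, -1]]])

```text
t: 22.05
ee_pos: [0.5378, -0.072, 0.1696]
tcp_rot: [[-0.093, 0.996, 0.003], [0.996, 0.093, -0.001], [-0.001, 0.003, -1.0]]
contact_force: [1.1, 2.1, 8.6]
width: 0.0165
finger_force: 100.5
```

```bash
python3 s.py
```

```text
22.05 [ 0.5378 -0.072   0.1696] [1.1 2.1 8.6] [ 0.546 -0.424  0.18 ] yaw 5.33 0.016520956294874146 100.49596667289734 [-20.1  25.3  83.4   0.   71.  -25.5]
```

Emit:
apply_moves(targets=[[[0, 0, -0.15, 0, 0, -0.003, -1], [0, 0, -0.15, 0, 0, 0, -1], [0, 0, 0, 0, 0, 0, -1], [0, 0, 0, 0, 0, 0, -1]]])

```text
t: 22.55
ee_pos: [0.5379, -0.0719, 0.1696]
tcp_rot: [[-0.062, 0.998, 0.004], [0.998, 0.062, -0.001], [-0.001, 0.004, -1.0]]
contact_force: [0.4, 2.9, 11.0]
width: 0.0166
finger_force: 101.0
```

```bash
python3 s.py
```

```text
22.55 [ 0.5379 -0.0719  0.1696] [ 0.4  2.9 11. ] [ 0.585 -0.254  0.202] yaw 3.54 0.01660728656465471 100.96934795379639 [-20.1  25.3  83.4   0.   71.  -23.7]
```

Emit:
apply_moves(targets=[[[0, 0, -0.2, 0, 0, 0, -1], [0, 0, 0, 0, 0, 0, -1], [0, 0, 0, 0, 0, 0, -1]]])

```text
t: 22.92
ee_pos: [0.5379, -0.0719, 0.1696]
tcp_rot: [[-0.041, 0.999, 0.004], [0.999, 0.041, -0.001], [-0.001, 0.004, -1.0]]
contact_force: [1.0, 4.1, 11.6]
width: 0.0169
finger_force: 100.9
```

```bash
python3 s.py
```

```text
22.93 [ 0.5379 -0.0719  0.1696] [ 1.   4.1 11.6] [ 0.535 -0.253  0.163] yaw 2.34 0.016932314627204622 100.94703197479248 [-20.1  25.3  83.4   0.   71.  -22.5]
```

Emit:
apply_moves(targets=[[[0, 0, -0.2, 0, 0, 0, -1], [0, 0, 0, 0, 0, 0, -1], [0, 0, 0, 0, 0, 0, -1]]])

```text
t: 23.3
ee_pos: [0.5379, -0.072, 0.1696]
tcp_rot: [[-0.02, 1.0, 0.004], [1.0, 0.02, -0.001], [-0.001, 0.004, -1.0]]
contact_force: [0.6, 3.1, 10.5]
width: 0.017
finger_force: 100.9
```

```bash
python3 s.py; python3 - <<'E'
from h import *
for c in ['scene','side']:
    get_image(c)
    for n in ['cup','stick','chunk','reagent','beaker','dropper']: print(c,n,[(np.round(r['position'],3).tolist(),round(r['p'],2)) for r in recognise(c,n)])
E
```

```text
23.3 [ 0.5379 -0.072   0.1696] [ 0.6  3.1 10.5] [ 0.565 -0.233  0.29 ] yaw 1.16 0.017008357150694067 100.94478249549866 [-20.1  25.3  83.4   0.   71.  -21.3]
scene cup [([0.548, -0.054, 0.135], 0.78)]
scene stick [([0.476, 0.346, 0.024], 0.64), ([0.547, -0.231, 0.021], 0.58)]
scene chunk [([0.453, 0.36, 0.021], 0.72), ([0.491, 0.369, 0.029], 0.67), ([0.753, -0.099, 0.055], 0.56), ([0.502, 0.137, 0.027], 0.48)]
scene reagent [([0.754, 0.117, 0.071], 0.93)]
scene beaker [([0.753, -0.096, 0.056], 0.83)]
scene dropper [([0.687, 0.25, 0.038], 0.75)]
side cup [([0.531, -0.051, 0.134], 0.71)]
side stick [([0.466, 0.345, 0.024], 0.77), ([0.535, -0.239, 0.018], 0.65)]
side chunk [([0.486, 0.377, 0.032], 0.57), ([0.49, 0.144, 0.026], 0.55)]
side reagent [([0.728, 0.118, 0.061], 0.61)]
side beaker [([0.751, -0.082, 0.059], 0.8)]
side dropper [([0.682, 0.257, 0.04], 0.62)]
```

The moment is now rising to 0.29 N m and the opening is growing slightly, so the end stop is reached. The tool has turned 94° with the flange held flush, and everything else stands where it was. Handing in.

```bash
python3 -c "
from plant import *
print(sign_off())"
```

```text
the job is handed in; nothing more can be done
None
```

I handed the job in at about 24 s: both wooden bits are in the tub, and the gripper is still holding the cup pressed flush and twisted clockwise by about 94° of tool turn, to what felt like the end stop; the bottles, beaker and orange pieces were not touched.

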